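Lay the tall carton down in its taped place on the closet shelf

TASK

The tall slim carton is too tall to stand under the next closet shelf: without picking it up, push it over near its top so that it falls onto its broad side and lies inside the rectangle of tape on the shelf board. Then push the lying carton away from the robot until its whole long side is snug against the raised wooden strip, still inside the rectangle. Do not disturb the tin, the jar and the other things on the board.

Things in the scene. Friction and masses are not known exactly. Their poses are not given: they have to be found in the camera images.
- board: White shelf board lying fixed on the table, 400 (x) by 800 (y) by 18 mm; origin at the centre of its underside, z up, so its top is 18 mm above the origin. Its x axis points away from the robot, give or take 0.2 rad. A fixed raised wooden strip runs along its y axis: 14 mm thick, 25 mm high above the board's top, 760 mm long, its face towards the robot at x = +115 mm in the board's frame.
- zone: Rectangle outlined with flat brown tape, 12 mm wide, on top of the board (look only, nothing to bump into), 200 (x) by 220 mm (y) over the outside of the tape, axes parallel to the board's; origin at its centre, on the board's top. Its far long edge lies along the foot of the raised strip. It lies on one side of the carton, towards the board's +y or -y; the carton stands astride its near edge, and if tipped that way its whole length lands inside.
- carton: Tall slim plain cardboard carton with paper labels, loose, 100 (x) by 50 (y) by 160 mm (z), 0.2 to 0.4 kg, standing upright on the board; origin at the centre of its underside, z up while it stands. Its broad faces look along its own +y and -y, which are the board's y within 0.1 rad, and one of them looks over the rectangle. At the start its far side is about 30 to 60 mm short of the raised strip.
- carton_center (a point): The middle of the tall carton, 80 mm from its underside: 80 mm above the board's top when it stands, 25 mm when it lies on a broad face. Axes as the carton's: z runs from its underside to its top.
- tin: Small closed paint tin, 80 mm across, 90 mm high, loose, on the board on the other side of the carton from the rectangle, 30 to 60 mm of free space between it and the carton; origin at the centre of its underside.
- squat_carton: Low cardboard carton 80 by 85 by 65 mm high, near one end of the board; origin under its centre.
- jar: Closed jar 72 mm across, 85 mm high, near the other end of the board; origin under its centre.
- tape_roll: Roll of tape lying flat, 96 mm across, 24 mm high, near the middle of the board's edge nearest the robot; origin under its centre.
- sample_pot: Small paint pot 56 mm across, 70 mm high, on the board beyond the raised strip; origin under its centre.
- screwdriver: Screwdriver lying along the raised strip, on its far side.
There are look-alikes about, which are no part of the job. Leave any orange or pink look-alike of the carton alone.

How it is judged (in metres and radians):
On the way, in this order (a step that is already met when the one before it is completed fails the run):
1. the carton has been tipped over and lies on a broad face inside the rectangle (angle between the y axis of carton and the z axis of board, either way round below 0.12 rad and y of carton_center in the frame of zone between -0.03 and 0.03 m and x of carton_center in the frame of zone between -0.055 and 0.055 m and height (world z) of carton_center below 0.05 m), for 0.2 s.
2. the lying carton is snug against the raised strip (angle between the y axis of carton and the z axis of board, either way round below 0.08 rad and x of carton_center in the frame of board above 0.061 m and angle between the z axis of carton and the y axis of board, either way round below 0.05 rad), for 0.2 s.
At the end, for the whole second after the job is handed in: The tall carton lies at rest flat on a broad face on the board (within 0.08 rad), its long side against the raised strip (gap under 4 mm, parallel within 0.05 rad), its middle within 30 mm of the rectangle's middle along the board's y, so that it lies inside the rectangle (all of step 2 and x of carton_center in the frame of board below 0.069 m and y of carton_center in the frame of zone between -0.03 and 0.03 m and height (world z) of carton_center between 0.038 and 0.048 m and linear speed of carton below 0.01 m/s and angular speed of carton below 0.05 rad/s); the robot touches nothing.
It fails at once if the carton is lifted off the board (height (world z) of carton_center above 0.118 m or (angle between carton_center's own z axis and vertical above 1.35 rad and height (world z) of carton_center above 0.068 m)).
It fails at once if the tin, jar, squat carton, tape roll, sample pot or screwdriver is shifted by more than 15 mm (distance of any of tin, squat_carton, jar, tape_roll, sample_pot, screwdriver from where it was at the start of the episode above 0.015 m).
It fails at once if the tin, jar, squat carton, tape roll or sample pot is tipped over (angle between any of tin, squat_carton, jar, tape_roll, sample_pot's own z axis and vertical above 0.4 rad).
It also fails if it takes over 45 s, if anything falls off the work surface, if the arm or the gripper's body presses on something with over 40 N, if the wrist force passes 120 N, or if a joint passes its speed limit or range.

ROBOT

A 6-joint arm with a two-finger parallel gripper is mounted at the origin on the work surface. World frame = base frame: x ahead of the robot, y to its left, z up, the work surface at z = 0. Lengths are in m, angles in degrees, forces in N, time in s.
With the tool pointing down it reaches from about 0.35 to 0.875 m from the base axis. Payload 4.2 kg.
Tool frame: the origin (TCP) lies at the very end of the fingers, on their centre line; the grasp point (between the pads) lies 19 mm behind it; z points along the fingers, y is the line along which they close (so a half turn about z gives the same grasp; the last joint's range is limited). The gripper opens to 87 mm and grips with 3 to 60 N. Pads are 19 mm wide; open, the fingers measure 117 mm over their backs; the gripper's body (75 mm by 190 mm) begins 51 mm behind the grasp point.
Start: joints at [-58.923, 22.042, 0.453, 0, -68.411, -14.817], TCP at [0.175, -0.6, 0.223] pointing down, gripper open.
Joint ranges: [-179.83, 179.83], [-69.29, 118.12], [-61.27, 80.66], [-181.25, 117.63], [-171.15, -9.14], [-177.46, 177.46]. Speed limits (degrees/s): [159.86, 159.86, 180, 180, 180, 180].

INTERFACE

Orientations are given as a 3x3 rotation matrix whose columns are the frame's x, y, z axes.
In Python, from station import sense, optics, r gives the robot as it stands. The module is installed in compiled form; this text tells all that it offers.
- The arm moves only by the shell command python3 -m pendant 'ROWS' [OPENING]. ROWS is JSON, a list that holds one entry, the list of rows, each a list of 4 numbers: the shift along the tool's x, y, z normalised to -1 to 1, where 1 is 100 mm, then the turn about the tool's z normalised to -1 to 1, where 1 is 2 rad. A call has 1 to 8 rows; each row is the pose to reach, as a shift and turn from the pose commanded when the call began, along the tool's axes at that moment; what a row does not reach only later rows make up. A row lasts 1/10 s, in which the tool goes at most 50 mm and 8.59 degrees, less where a joint would pass 70% of its speed; a pose out of reach is approached as far as the arm can. A call with a number of a shift or a turn outside -1 to 1 is refused whole. A call with a gripper value outside its range is refused whole. OPENING is the closure, from 0 (fully open) to 1 (shut), set as the call begins (- or left out, the last holds). The fingers move at their own pace and stop on an object; the grip force is fixed at half the most. Time passes only in rows, so rows that repeat a pose let the fingers close. It gives the time, the measured TCP pose, the force, the opening and the grip force at its end, in the units of the state.
- sense(): the state, without advancing time (a new reading comes with each control period).
- optics.capture(name): name is "scene" or "top"; returns the picture (384x512x3 uint8, red, green, blue); there is no depth.
- optics.get_calibration(name): a dict with "camera_matrix" (3x3 intrinsics, pixels), "camera_from_world" (4x4, takes a point from world to camera coordinates). Camera axes: x right, y down, z forward; pixel columns grow to the right and rows downward; lengths in m; the calibration is good to about 2 mm. A picture is of the moment at which its call begins. get_calibration takes no time and is no camera call.
- r.finish_job(): hands the job in; it is judged then, once.
The state is a dict: "time_s": time; "joints": joint angles; "joint_velocities": joint speeds; "effort": joint torques, N m; "tcp_pos": TCP position; "ee_rot": TCP orientation; "wrist_force": force on the tool from outside, world axes, zero at the start; "moment": the same for the moment, N m; "gripper_width": opening from 0.0 (shut) to 1.0 (fully open); "gripper_force": force on a finger pad.
Only numpy, scipy, OpenCV 4.12 (cv2) and the standard library are available. Lean on these libraries where they do the work, as an engineer would, in place of code of your own. Each camera call takes 0.05 s, during which the arm holds its last target. There are 200 camera calls.

## Working session

There is one attempt and no reset: what is moved stays moved. The work goes in short steps, Python scripts to look and compute and a shell command to move; the robot and the scene stay as the last step left them, time stands still between calls to the robot, and variables do not carry over. Pictures are saved under pics/ and viewed, at most 10 in all, crops included, and the job is handed in when it is done.

```bash
mkdir -p pics; cat > h.py <<'E'
import numpy as np, cv2
from station import sense, optics, r
def snap(cam,name,crop=None,s=1):
    im=optics.capture(cam)[:,:,::-1]
    cv2.imwrite('pics/raw_'+name+'.png',im)
    if crop: a,b,c,d=crop; im=im[b:d,a:c]
    cv2.imwrite('pics/'+name+'.png',cv2.resize(im,None,fx=s,fy=s,interpolation=cv2.INTER_CUBIC))
def w(cam,u,v,z):
    c=optics.get_calibration(cam); K=np.array(c['camera_matrix']); T=np.array(c['camera_from_world'])
    d=T[:3,:3].T@np.linalg.inv(K)@[u,v,1]; o=-T[:3,:3].T@T[:3,3]
    return (o+d*(z-o[2])/d[2])
def px(cam,p):
    c=optics.get_calibration(cam); K=np.array(c['camera_matrix']); T=np.array(c['camera_from_world'])
    q=K@(T@np.r_[p,1])[:3]; return q[:2]/q[2]
E
python3 - <<'E'
from h import *
snap('top','top0',s=1.5); snap('scene','scene0',s=1.5)
s=sense(); print(s['time_s'],s['tcp_pos'],s['ee_rot'],s['gripper_width'])
E
```

```text
0.1 [ 0.17484292 -0.59947912  0.22156559] [[-9.60041382e-01 -2.79857287e-01 -6.65939386e-04]
 [-2.79858057e-01  9.60039545e-01  1.88155793e-03]
 [ 1.12760447e-04  1.99274198e-03 -9.99998008e-01]] 0.9982888009982424
```

View pics/top0.png

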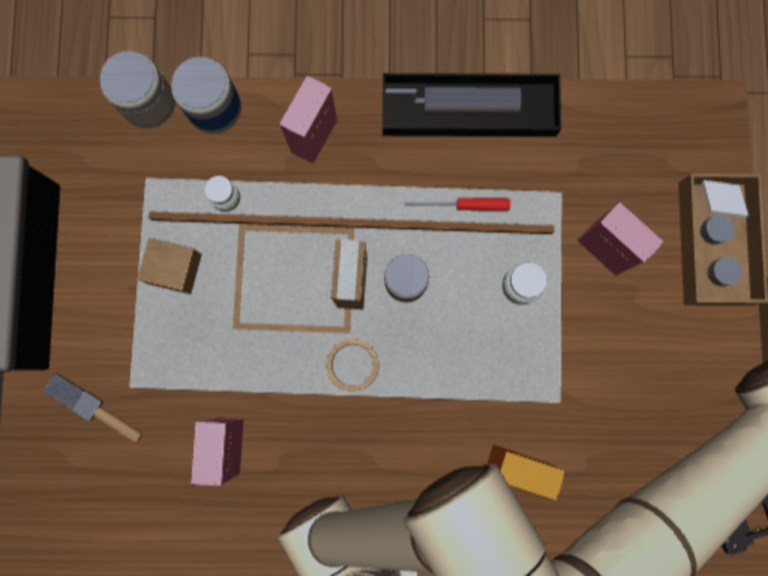

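View pics/scene0.png

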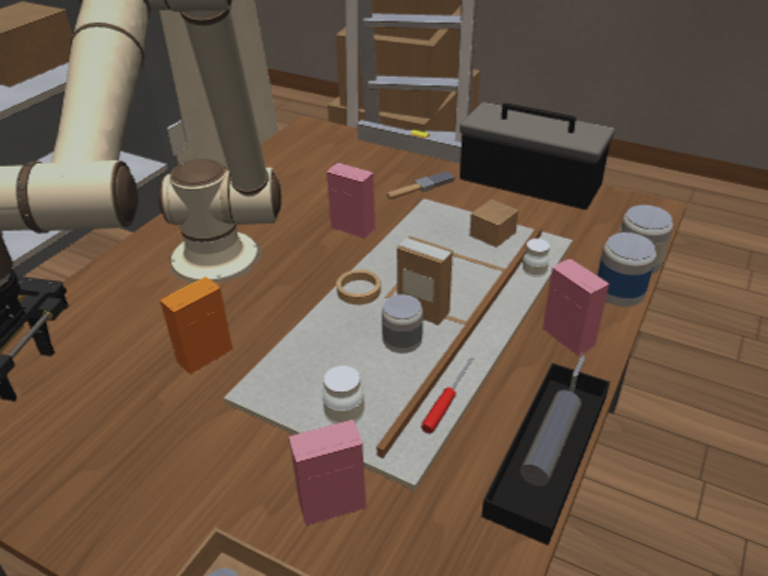

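The top view (1.5x, up = +x, left = +y) shows the carton's top at about (349,268), the rectangle to its left spanning (240..352, 226..330), the tin on its right at (406,275), and the tape roll at (353,365). Next I'll look closer.

```bash
python3 - <<'E'
from h import *
im=cv2.imread('pics/raw_top0.png')[135:265,145:295]
cv2.imwrite('pics/crop0.png',cv2.resize(im,None,fx=4.5,fy=4.5,interpolation=cv2.INTER_CUBIC))
f=lambda u,v,z:print(u,v,z,w('top',u/1.5,v/1.5,z).round(4))
for p in [(146,178),(562,192),(560,402),(130,387)]: f(*p,.018)
for p in [(150,219),(553,232)]: f(*p,.043)
f(406,275,.108); f(353,365,.042); f(526,280,.103)
print(optics.get_calibration('top')['camera_from_world'])
E
```

```text
146 178 0.018 [0.7382 0.4201 0.018 ]
562 192 0.018 [ 0.7144 -0.3773  0.018 ]
560 402 0.018 [ 0.3164 -0.3637  0.018 ]
130 387 0.018 [0.3403 0.4321 0.018 ]
150 219 0.043 [0.6523 0.4009 0.043 ]
553 232 0.043 [ 0.631  -0.3525  0.043 ]
406 275 0.108 [ 0.5388 -0.0763  0.108 ]
353 365 0.042 [0.382  0.0184 0.042 ]
526 280 0.103 [ 0.5315 -0.2889  0.103 ]
[[ 4.61565472e-03 -9.99989333e-01  1.71773530e-04 -4.16193073e-02]
 [-9.92263227e-01 -4.60130488e-03 -1.24066579e-01  5.14192247e-01]
 [ 1.24066045e-01  4.02203932e-04 -9.92273881e-01  1.35406335e+00]
 [ 0.00000000e+00  0.00000000e+00  0.00000000e+00  1.00000000e+00]]
```

View pics/crop0.png

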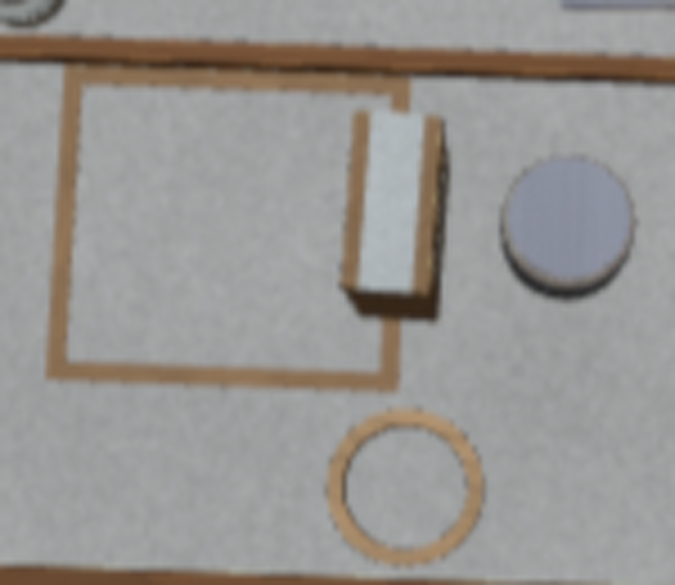

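The crop shows the rectangle's corners at (67,66), (410,77), (398,390), (48,380) and the carton's top corners at (357,112), (443,117), (430,296), (342,290). The tin's top is centred at (568,221).

```bash
python3 - <<'E'
from h import *
f=lambda u,v,z:w('top',145+u/4.5,135+v/4.5,z)
Z=np.array([f(*p,.018) for p in [(67,66),(410,77),(398,390),(48,380)]])
C=np.array([f(*p,.178) for p in [(357,112),(443,117),(430,296),(342,290)]])
t=f(568,221,.108)
print(Z.round(4),C.round(4),t.round(4))
th=np.arctan2(-.0225,-.755) ; 
B=np.array([[.7382,.4201],[.7144,-.3773],[.3164,-.3637],[.3403,.4321]]); d=B[0]+B[3]-B[1]-B[2]
th=np.arctan2(-d[0],d[1]); d=B[0]+B[1]-B[2]-B[3]; th2=np.arctan2(d[1],d[0]); print('board yaw',th,th2,B.mean(0))
R=np.array([[np.cos(th),-np.sin(th)],[np.sin(th),np.cos(th)]])
b=lambda p:(np.asarray(p)[...,:2]-B.mean(0))@R
print('zone',b(Z).round(4),b(Z).mean(0)); print('carton',b(C).round(4),b(C).mean(0)); print('tin',b(t))
e=C[0]+C[1]-C[2]-C[3]; print('carton yaw',np.arctan2(e[1],e[0]))
s=sense(); print('tool axes',s['ee_rot'].T.round(3))
E
```

```text
[[0.6481 0.2375 0.018 ]
 [0.642  0.0198 0.018 ]
 [0.4432 0.0254 0.018 ]
 [0.4484 0.2436 0.018 ]] [[ 0.5874  0.0424  0.178 ]
 [ 0.5847 -0.0057  0.178 ]
 [ 0.4838  0.0007  0.178 ]
 [ 0.487   0.0495  0.178 ]] [ 0.5367 -0.0778  0.108 ]
board yaw -0.02993080284156272 -0.03215375937136943 [0.527325 0.0278  ]
zone [[ 0.1144  0.2132]
 [ 0.1148 -0.0045]
 [-0.084  -0.005 ]
 [-0.0853  0.2133]] [0.01498364 0.1042707 ]
carton [[ 0.0596  0.0164]
 [ 0.0584 -0.0318]
 [-0.0426 -0.0284]
 [-0.041   0.0205]] [ 0.00858226 -0.0058308 ]
tin [ 0.01251236 -0.10528636]
carton yaw -0.06671825348675474
tool axes [[-0.96  -0.28   0.   ]
 [-0.28   0.96   0.002]
 [-0.001  0.002 -1.   ]]
```

```bash
python3 -m pendant '[[[-1,1,-0.3,0.164],[-1,1,-0.3,0.164],[-1,1,-0.3,0.164],[-1,1,-0.3,0.164]]]' 1; cat >> h.py <<'E'
def go(x,y,z,yaw=None):
    s=sense(); R=s['ee_rot']; d=R.T@(np.array([x,y,z])-s['tcp_pos'])*10
    a=np.degrees(np.arctan2(R[1,1],R[0,1])); print('t',s['time_s'],'tcp',s['tcp_pos'].round(4),'yaw',a.round(2),'w',s['gripper_width'],'F',s['wrist_force'].round(1),'units',d.round(3),'turn',np.radians(a-yaw)/2 if yaw else '')
E
python3 -c "
from h import *
go(.532,-.033,.152,87)"
```

```text
time_s: 0.5
tcp_pos: [0.245, -0.4729, 0.2543]
ee_rot: [[-0.999, 0.04, 0.002], [0.04, 0.999, -0.001], [-0.002, -0.001, -1.0]]
wrist_force: [0.9, -0.8, 0.7]
gripper_width: 0.723
gripper_force: 0.0
t 0.5 tcp [ 0.245  -0.4729  0.2543] yaw 87.72 w 0.7232652155312062 F [ 0.9 -0.8  0.7] units [-2.691  4.51   1.024] turn 0.006311362869294267
```

```bash
for i in 1; do python3 -m pendant '[[[-0.65,1,0,0],[-0.65,1,0,0],[-0.65,1,0,0]]]'; python3 -m pendant '[[[-0.65,1,0,0],[-0.65,1,0,0],[-0.65,1,0,0]]]'; python3 -m pendant '[[[-0.65,1,0,0],[-0.65,1,0,0],[-0.65,1,0,0]]]'; python3 -m pendant '[[[-0.65,1,0,0.006],[-0.65,1,0,0.006],[-0.65,1,0,0.006],[-0.65,1,0,0.006]]]'; done >/dev/null
python3 -c "
from h import *
go(.532,-.033,.152,87)"
```

```text
t 1.8 tcp [ 0.5216 -0.0862  0.2515] yaw 86.96 w 0.004203828779897627 F [ 0.2 -0.5 -0.3] units [-0.077  0.537  0.995] turn -0.0003895521360814723
```

```bash
python3 -m pendant '[[[-0.08,0.52,0,0],[-0.08,0.52,0,0],[-0.08,0.52,0.5,0],[-0.08,0.52,0.98,0],[-0.08,0.52,0.98,0],[-0.08,0.52,0.98,0]]]'
python3 - <<'E'
from h import *
go(.534,.02,.152,87)
snap('top','t1',(180,120,310,220),5)
E
```

```text
time_s: 2.4
tcp_pos: [0.5314, -0.0377, 0.1552]
ee_rot: [[-0.998, 0.056, -0.001], [0.056, 0.998, -0.001], [0.001, -0.001, -1.0]]
wrist_force: [0.7, -0.7, 1.6]
gripper_width: 0.006
gripper_force: 0.0
t 2.4 tcp [ 0.5314 -0.0377  0.1552] yaw 86.76 w 0.005807367471143597 F [ 0.7 -0.7  1.6] units [0.007 0.578 0.031] turn -0.002080789005052073
```

View pics/t1.png

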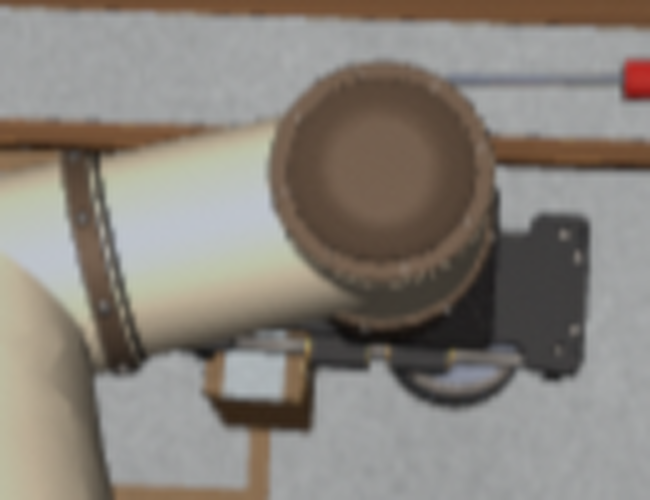

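The top view shows the carton still upright, with its top at about (255,375) in the crop. The closed fingers are beside its right face, over the tin. Now I'll push.

```bash
python3 -m pendant '[[[0,0.1,0,0],[0,0.2,0,0],[0,0.27,0,0],[0,0.34,0,0],[0,0.41,0,0],[0,0.48,0,0],[0,0.55,0,0],[0,0.60,0,0]]]'
python3 -m pendant '[[[0,0.06,0,0],[0,0.12,0,0],[0,0.12,0,0],[0,0.12,0,0],[0,0.12,0,0]]]'
python3 - <<'E'
from h import *
go(.534,.02,.152,87)
snap('scene','s2',(220,120,400,250),4)
E
```

```text
time_s: 3.25
tcp_pos: [0.5347, 0.0242, 0.1544]
ee_rot: [[-0.998, 0.056, -0.0], [0.056, 0.998, 0.0], [0.0, -0.0, -1.0]]
wrist_force: [-0.2, 0.0, -0.1]
gripper_width: 0.002
gripper_force: 0.0
time_s: 3.75
tcp_pos: [0.5353, 0.0353, 0.1545]
ee_rot: [[-0.998, 0.056, -0.0], [0.056, 0.998, -0.0], [0.0, -0.0, -1.0]]
wrist_force: [0.5, 0.8, -1.3]
gripper_width: 0.008
gripper_force: 0.0
t 3.75 tcp [0.5353 0.0353 0.1545] yaw 86.77 w 0.007634079551003403 F [ 0.5  0.8 -1.3] units [ 0.005 -0.154  0.025] turn -0.002036998111670115
```

View pics/s2.png

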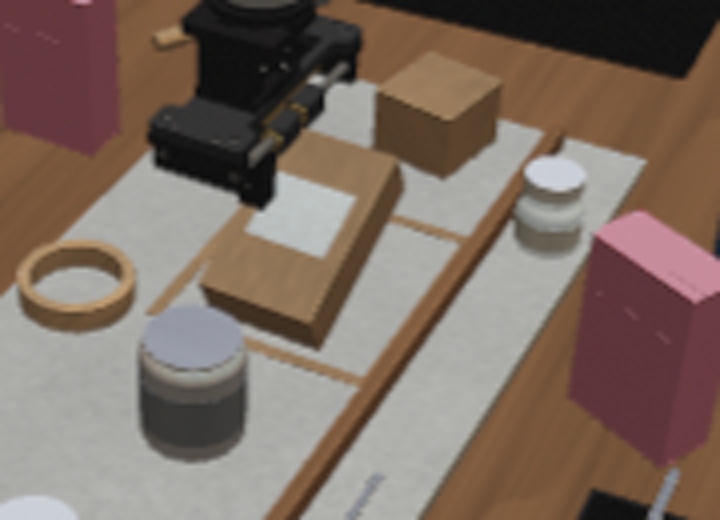

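The carton lies flat in the rectangle, with top corners in the crop at (203,285), (318,325), and (402,175). Tin and tape roll haven't moved.

```bash
cat >> h.py <<'E'
Bc=np.array([.5273,.0278]); th=-.031
Rb=np.array([[np.cos(th),-np.sin(th)],[np.sin(th),np.cos(th)]])
def b(p): return (np.asarray(p)[...,:2]-Bc)@Rb
def ub(p): return Bc+Rb@np.asarray(p)
E
python3 - <<'E'
from h import *
f=lambda u,v,z:w('scene',220+u/4,120+v/4,z)
C=np.array([f(*p,.068) for p in [(203,285),(318,325),(402,175)]])
print(C.round(4),b(C).round(4), 'mid',b((C[0]+C[2])/2))
e=C[2]-C[1]; print('yaw long side rel y',np.arctan2(-e[0],e[1]))
p=ub((-.085,.1)); print(p); go(*p,.16,88.2)
E
```

```text
[[0.4988 0.024  0.068 ]
 [0.5987 0.0199 0.068 ]
 [0.5802 0.2331 0.068 ]] [[-0.0283 -0.0046]
 [ 0.0716 -0.0056]
 [ 0.0465  0.2068]] mid [0.00910199 0.1010903 ]
yaw long side rel y 0.08653419651722573
[0.44544034 0.13038653]
t 3.8 tcp [0.5353 0.0353 0.1545] yaw 86.76 w 0.005350374907501688 F [0.1 0.5 0.2] units [ 0.951  0.899 -0.055] turn -0.012533450244231742
```

The computed length is 213 mm instead of 160, so the carton was probably still falling when the picture was taken. I'll rise, wait and look again.

```bash
python3 -m pendant '[[[0,0,-0.5,0],[0,0,-0.5,0],[0,0,-0.5,0],[0,0,-0.5,0],[0.95,0.9,-0.5,-0.012],[0.95,0.9,-0.5,-0.012],[0.95,0.9,-0.5,-0.012],[0.95,0.9,-0.5,-0.012]]]' 0
python3 - <<'E'
from h import *
snap('scene','s3',(220,120,400,250),4)
p=ub((-.085,.1)); go(*p,.16,88.2)
E
```

```text
time_s: 4.6
tcp_pos: [0.443, 0.1319, 0.2038]
ee_rot: [[-1.0, 0.028, -0.002], [0.028, 1.0, -0.001], [0.002, -0.001, -1.0]]
wrist_force: [0.4, 0.2, 0.1]
gripper_width: 0.65
gripper_force: 0.0
t 4.65 tcp [0.4443 0.1313 0.2039] yaw 88.33 w 0.6929884046597458 F [ 0.1 -0.3  0.9] units [-0.013 -0.009  0.439] turn 0.0011604608573260265
```

View pics/s3.png

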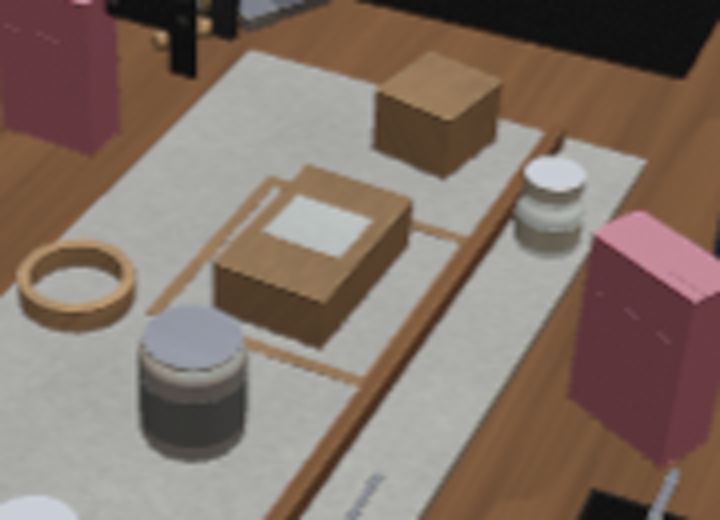

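Now it lies flat, with top corners in the crop at (215,262), (322,303), (411,202), and (308,165).

```bash
python3 - <<'E'
from h import *
f=lambda u,v,z:w('scene',220+u/4,120+v/4,z)
C=np.array([f(*p,.068) for p in [(215,262),(322,303),(411,202),(308,165)]])
print(b(C).round(4), 'mid',b(C).mean(0))
e=C[2]-C[1]+C[3]-C[0]; print('yaw',np.arctan2(-e[0],e[1])-th)
p=ub((-.078,b(C).mean(0)[1])); print(p);go(*p,.036,88.2)
E
```

```text
[[-0.0341  0.0257]
 [ 0.0626  0.0198]
 [ 0.0688  0.1748]
 [-0.0291  0.1822]] mid [0.01705475 0.10065062]
yaw -0.035790832631013
[0.45245715 0.13081987]
t 4.65 tcp [0.4443 0.1313 0.2039] yaw 88.33 w 0.6929884046597458 F [ 0.1 -0.3  0.9] units [-8.400e-02 -1.000e-03  1.679e+00] turn 0.0011604608573260265
```

```bash
python3 -m pendant '[[[0,0,0.5,0],[0,0,0.9,0],[0,0,0.9,0],[0,0,0.9,0]]]' 0; python3 -m pendant '[[[0,0,0.3,0],[0,0,0.6,0],[0,0,0.76,0],[0,0,0.76,0],[0,0,0.76,0]]]'
python3 - <<'E'
from h import *
go(*ub((.0055,.1)),.036,88.2)
E
```

```text
time_s: 5.05
tcp_pos: [0.4463, 0.1301, 0.1146]
ee_rot: [[-0.999, 0.032, -0.001], [0.032, 0.999, -0.002], [0.001, -0.002, -1.0]]
wrist_force: [1.0, 0.8, 0.8]
gripper_width: 0.981
gripper_force: 0.0
time_s: 5.55
tcp_pos: [0.4475, 0.1315, 0.0403]
ee_rot: [[-0.999, 0.032, 0.003], [0.032, 0.999, 0.002], [-0.003, 0.002, -1.0]]
wrist_force: [-0.0, 0.2, -0.2]
gripper_width: 1.004
gripper_force: 0.0
t 5.55 tcp [0.4475 0.1315 0.0403] yaw 88.17 w 1.0036383330668524 F [-0.   0.2 -0.2] units [-0.885 -0.011  0.046] turn -0.0002240972330503778
```

Now I'll push slowly, stopping just short of the strip.

```bash
python3 -m pendant '[[[-0.15,0,0.04,0],[-0.27,0,0.04,0],[-0.39,0,0.04,0],[-0.50,0,0.04,0],[-0.61,0,0.04,0],[-0.71,0,0.04,0],[-0.79,0,0.04,0],[-0.82,0,0.04,0]]]'
python3 - <<'E'
from h import *
go(*ub((.0055,.1)),.036,88.2)
E
```

```text
time_s: 6.35
tcp_pos: [0.5284, 0.1281, 0.0344]
ee_rot: [[-0.999, 0.033, 0.0], [0.033, 0.999, 0.0], [-0.0, 0.0, -1.0]]
wrist_force: [-2.7, 0.1, 1.2]
gripper_width: 1.0
gripper_force: 0.9
t 6.35 tcp [0.5284 0.1281 0.0344] yaw 88.13 w 1.0002780779184928 F [-2.7  0.1  1.2] units [-0.075 -0.002 -0.016] turn -0.0005858100933478508
```

```bash
python3 -m pendant '[[[-0.03,0,0,0],[-0.05,0,0,0],[-0.07,0,0,0],[-0.07,0,0,0]]]' | grep -E 'tcp|wrist'; python3 -m pendant '[[[-0.015,0,0,0],[-0.03,0,0,0],[-0.03,0,0,0]]]' | grep -E 'tcp|wrist'
```

```text
tcp_pos: [0.5339, 0.1276, 0.0343]
wrist_force: [-2.4, -0.7, 0.0]
tcp_pos: [0.5341, 0.1273, 0.0344]
wrist_force: [-10.5, 2.6, 6.1]
```

The force rose to 10 N while the tool stopped advancing, so the carton is against the strip. I'll press slightly more, then withdraw and look.

```bash
python3 -m pendant '[[[-0.01,0,0,0],[-0.01,0,0,0],[0.2,0,0,0],[0.5,0,0,0],[0.5,0,-0.4,0],[0.5,0,-0.8,0],[0.5,0,-1,0],[0.5,0,-1,0]]]' | grep -E 'tcp|wrist'
python3 -m pendant '[[[0.5,-0.3,-1,0],[0.8,-0.5,-1,0],[0.8,-1,-1,0],[0.8,-1,-1,0],[0.8,-1,-1,0]]]' | grep -E 'tcp|wrist'
python3 - <<'E'
from h import *
snap('scene','s4',(240,130,390,240),5)
E
```

```text
tcp_pos: [0.4904, 0.1309, 0.1386]
wrist_force: [0.7, 0.6, -0.4]
tcp_pos: [0.4037, 0.0304, 0.2355]
wrist_force: [-0.1, 1.2, -0.6]
```

View pics/s4.png

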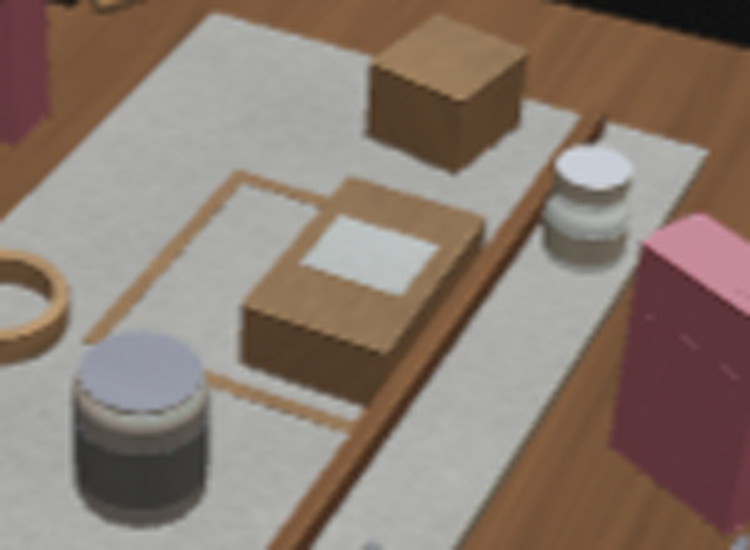

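The carton sits flush along the strip inside the tape, with top corners at (245,303), (388,352), (484,218), (348,178). I'll check its position numerically.

```bash
python3 - <<'E'
from h import *
f=lambda u,v,z:w('scene',240+u/5,130+v/5,z)
C=np.array([f(*p,.068) for p in [(245,303),(388,352),(484,218),(348,178)]])
print(b(C).round(4),b(C).mean(0)); e=C[2]-C[1]+C[3]-C[0]; print('yaw',np.arctan2(-e[0],e[1])-th)
E
```

```text
[[0.02   0.0257]
 [0.118  0.0245]
 [0.116  0.1809]
 [0.019  0.1795]] [0.0682523  0.10265235]
yaw 0.009656386903990476
```

Its middle is at board y 0.103, against 0.104 for the zone, and it's parallel and touching within the measuring error. I'm handing it in.

```bash
python3 -c "
from station import r
print(r.finish_job())"
```

```text
the job is handed in; nothing more can be done
None
```

The carton was tipped into the rectangle, pushed snug and parallel against the raised strip, and handed in; by my camera measurements it sits within tolerance, but no verdict came back.

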